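# Secure a flask stopper with a joint clip

### The job

Before the flask is warmed, the stopper in its slanting side neck has to be secured: take the larger of the two loose white joint clips from the bench and push it sideways, square to the neck, onto the joint until it snaps fully home, one fork under the collars and one above them, like the clip already on the upright neck. Do not knock or force the glassware, leave the small clip and the wash bottle where they are, and let go of the clip.

Things in the scene. Friction and masses are not known exactly. Their poses are not given: they have to be found in the camera images.
- clip: The larger loose joint clip, white plastic, 26 mm high, 50 mm wide, 79 mm long, about 55 g, flat on the bench, right way up. Origin: on its underside, on the axis of its round opening; x out of the open mouth (arm ends at x = 24 mm), z up. Two 4.4 mm forks, 16.2 mm apart: the lower fits a 34 mm tube, the upper a 30 mm tube. At the back an upright finger tab, 10 mm thick (y), x = -24 to -55 mm, 30 mm high.
- clip_center (a point): Centre of the large clip's opening, 13 mm above its underside, midway between its forks; axes as clip.
- clip_tab (a point): Place to grip the large clip: on its finger tab, x = -42 mm, 15 mm above the underside; fingers close along the clip's y axis. There is room for 22 mm wide fingers between the arms and the tab's end.
- clip_arm_left (a joint): How far the large clip's arm on its +y side is sprung outward, rad; 0 at rest. Spring 0.9 N m/rad; each arm opens about 0.13 rad to pass over the neck, then springs back to nearly 0.
- clip_arm_right (a joint): The same for the arm on the clip's -y side.
- side_neck: Stoppered joint on the flask's slanting side neck (fixed). Origin: neck axis, midway through the two collars (40 mm across, together 10 mm thick), 169 mm up. z: outward along the neck, 25 degrees from vertical, leaning to the robot. x: square to the neck, rising 25 degrees towards the flask. Neck below the collars 34 mm across; stopper above them 30 mm, ending at z = 25 mm. neck_way tells how the clip goes on.
- rig: Fixed two-necked flask on a lab stand. Origin: on the bench under the centre of the flask (104 mm bowl, centre 80 mm up), z up; the slanting neck leans to -x. On the upright neck: a fitted clip and a glass tube up to 0.40 m, 40 mm across. Stand rod at x = 105 mm, 0.47 m high; base plate x = -70 to 125 mm, y = -68 to 68 mm, 10 mm thick.
- small_clip: The small loose joint clip, white plastic, the same shape at 0.62 of the size (31 mm across its arms), too small for this neck; leave it. Origin on its underside, on the axis of its opening.
- beaker: Glass beaker, 57 x 62 mm, 66 mm high, origin at the centre of its underside; fixed, a bystander.
- wash_bottle: White wash bottle, 64 mm across, 213 mm high, origin at the centre of its underside: a bystander.
- neck_way (a point): Same point and axes as side_neck. The clip goes on along +x, its axes parallel to these, until its centre is at this point (play about 3 mm along z). Its arms touch the neck about 25 mm before home, spread most at about 10 mm before it, then snap closed. The push is along +x, 10 to 15 N at most.
Not all that is in view belongs to the job. What is shaped like the clip but purple is not meant.

How it is judged:
At the end, for the whole second after the job is handed in: The large clip sits home on the side neck: the centre of its opening within 6 mm of the middle of the collars, its axis within 0.2 rad of the neck's, both arms sprung back (less than 0.06 rad open), at rest and let go (distance between clip_center and side_neck below 0.006 m and angle between the z axis of clip and the z axis of side_neck, either way round below 0.2 rad and value of joint each of clip_arm_left, clip_arm_right below 0.06 rad and linear speed of clip below 0.02 m/s); the robot touches nothing.
It fails at once if the glassware is forced: more than 45 N on the flask and its stand (contact force between rig and anything else above 45 N).
It fails at once if the gripper or arm knocks the glassware: more than 10 N (contact force between any of the fingers, the arm and rig above 10 N).
It fails at once if the small clip is moved more than 30 mm (distance of small_clip from where it was at the start of the episode above 0.03 m).
It fails at once if the wash bottle is moved more than 30 mm (distance of wash_bottle from where it was at the start of the episode above 0.03 m).
It also fails if it takes over 38 s, if anything falls off the work surface, if the arm or the gripper's body presses on something with over 40 N, if the wrist force passes 120 N, or if a joint passes its speed limit or range.

### The arm

A 7-joint arm with a two-finger parallel gripper is mounted at the origin on a cart in front of the work surface, level with it; the furniture and walls round the work are solid. World frame = base frame: x ahead of the robot, y to its left, z up, the work surface at z = 0. Lengths are in m, angles in rad, forces in N, time in s.
With the tool pointing down it reaches from about 0.35 to 0.9 m from the base axis. Payload 8.1 kg.
Tool frame: the origin (TCP) lies on the centre line of the jaws, within the pads' length; the fingertips stand 14 mm ahead of it and the grasp point (between the pads) lies 5 mm behind it; z points along the fingers, y is the direction in which the jaws open and shut (so a half turn about z gives the same grasp; the last joint's range is limited). The gripper opens to 92 mm and grips with 3 to 60 N. Pads are 19 mm wide; open, the fingers measure 130 mm over their backs; the gripper's body (75 mm by 190 mm) begins 47 mm behind the grasp point.
Start: joints at [-1.209, 0.434, 0.025, 1.573, -0.012, 1.134, -0.075], TCP at [0.28, 0.559, 0.241] pointing down, gripper open.
Joint ranges: [-2.62, 2.62], [-0.44, 2.09], [-1.27, 1.32], [0.08, 2.57], [-1.32, 4.46], [0.12, 2], [-2.74, 2.74]. Speed limits (rad/s): [2.22, 2.22, 3.01, 3.01, 3.14, 3.14, 3.14].

### API

Orientations are given as a rotation vector (axis times angle).
In Python, from cell import observe, eyes, arm gives the robot as it stands.
- The arm moves only by the tool step_arm, never from a script. Its argument "series" is a list that holds one entry, the list of rows, each a list of 5 numbers: the finger opening in m, from 0 to 0.0918, then the shift along the world's x, y, z in m, then the turn about the world's z in degrees. In form: [[[hand, dx, dy, dz, spin], ...]]. A call has 1 to 20 rows; each row is the pose to reach, as a shift and turn from the pose measured when the call began; what a row does not reach only later rows make up. A row lasts 1/12 s, in which the tool goes at most 41.7 mm and 7.16 degrees, less where a joint would pass 70% of its speed; a pose out of reach is approached as far as the arm can. A call with a gripper value outside its range is refused whole. The fingers move at their own pace and stop on an object; "squeeze" is the grip in N (left out, the last holds). Time passes only in rows, so rows that repeat a pose let the fingers close. It gives the time, the measured TCP pose, the force and the opening at its end, in the units of the state.
- observe(): the state, without advancing time (a new reading comes with each control period).
- eyes.get_image(name): name is "scene" or "top" or "wrist"; returns (picture, depth): 384x512x3 uint8, red, green, blue; 384x512 float32, m along the optical axis (not along the pixel's ray), 0 where there is no reading.
- eyes.camera_params(name): a dict with "intrinsics" (3x3 intrinsics, pixels), "position" and "attitude" of the camera in the world. Camera axes: x right, y down, z forward; pixel columns grow to the right and rows downward; lengths in m; the calibration is good to about 2 mm. A picture is of the moment at which its call begins: read the wrist's pose just before it. camera_params takes no time and is no camera call; for the wrist camera it gives the pose at the moment of the call.
- arm.sign_off(): hands the job in, once; it reports no verdict.
The state is a dict: "clock": time; "joints": joint angles; "dq": joint speeds; "joint_efforts": joint torques, N m; "position": TCP position; "ee_rot": TCP orientation; "force": force on the tool from outside, world axes, zero at the start; "ft_torque": the same for the moment, N m; "width": opening from 0.0 (shut) to 1.0 (fully open).
Only numpy, scipy, OpenCV 4.12 (cv2) and the standard library are available. Lean on these libraries where they do the work, as an engineer would, in place of code of your own. Each camera call takes 0.05 s, during which the arm holds its last target.

## Working session

There is one attempt and no reset: what is moved stays moved. The work goes in short steps, Python scripts to look and compute and a tool call to move; the robot and the scene stay as the last step left them, time stands still between calls to the robot, and variables do not carry over. Pictures are saved under pics/ and viewed, and the job is handed in when it is done.

Besides the shell and the picture viewer there is one more tool, called after "Call:" by a JSON object that holds its "fn" and its "kwargs", one argument or row to a line. step_arm: Moves the arm, as the interface text tells. Its arguments: {"type":"object","properties":{"series":{"type":"array"},"squeeze":{"type":"number"}},"required":["series"]}

```bash
mkdir -p pics; ls
cat > h.py <<'E'
import numpy as np, cv2
from cell import observe, eyes, arm
from scipy.spatial.transform import Rotation as R
def Rm(a):
    a=np.array(a,float)
    return a if a.shape==(3,3) else (R.from_rotvec(a).as_matrix() if a.size==3 else R.from_quat(a).as_matrix())
def grab(n,save=None):
    p=eyes.camera_params(n); im,d=eyes.get_image(n)
    if save: cv2.imwrite('pics/'+save,im[:,:,::-1])
    return im,d,p
def pts(d,p):
    K=np.array(p['intrinsics']);v,u=np.mgrid[:d.shape[0],:d.shape[1]]
    c=np.stack([(u-K[0,2])/K[0,0]*d,(v-K[1,2])/K[1,1]*d,d],-1)
    return c@Rm(p['attitude']).T+np.array(p['position'])
E
python3 - <<'E'
from h import *
print(observe())
for n in ['scene','top','wrist']:
    im,d,p=grab(n,n+'0.png'); np.savez(n+'0.npz',im=im,d=d,P=pts(d,p)); print(n,p)
E
```

```text
pics
{'clock': 0.0, 'joints': array([-1.20861041,  0.43521765,  0.0249658 ,  1.5741014 , -0.01157166,
        1.13399082, -0.07511466]), 'dq': array([-0.00197024,  0.0009397 ,  0.00054193,  0.00098723, -0.001184  ,
       -0.00130381,  0.00117156]), 'joint_efforts': array([ 5.22905684e-04, -6.67858958e+01,  9.85351056e-01, -3.14471269e+01,
       -6.04436221e-02,  4.28875198e-02,  1.89669454e-04]), 'position': array([0.27997911, 0.55823337, 0.23994653]), 'ee_rot': array([-7.23584918e-01, -3.05692171e+00,  2.45047324e-03]), 'force': array([ 0.80686722, -0.16670391, -0.43907969]), 'ft_torque': array([0.00315279, 0.01797008, 0.04057634]), 'width': 1.0037917843706134}
scene {'intrinsics': array([[382.88489954,   0.        , 258.88599259],
       [  0.        , 382.88489954, 191.28735622],
       [  0.        ,   0.        ,   1.        ]]), 'position': array([-0.19220639,  0.7592087 ,  0.59625953]), 'attitude': array([-1.14116845,  2.03252825, -1.21287835])}
top {'intrinsics': array([[446.45390655,   0.        , 257.91000834],
       [  0.        , 446.45390655, 189.07860533],
       [  0.        ,   0.        ,   1.        ]]), 'position': array([0.39682092, 0.31534002, 1.35037367]), 'attitude': array([-2.1302687 ,  2.17430048, -0.14317172])}
wrist {'intrinsics': array([[274.31351312,   0.        , 249.56088205],
       [  0.        , 274.31351312, 192.43445165],
       [  0.        ,   0.        ,   1.        ]]), 'position': array([0.20501687, 0.59548917, 0.38248843]), 'attitude': array([2.43798476, 1.50465145, 0.23533623])}
```

View pics/scene0.png

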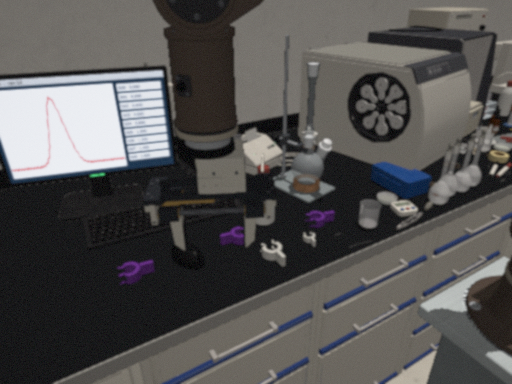

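View pics/top0.png

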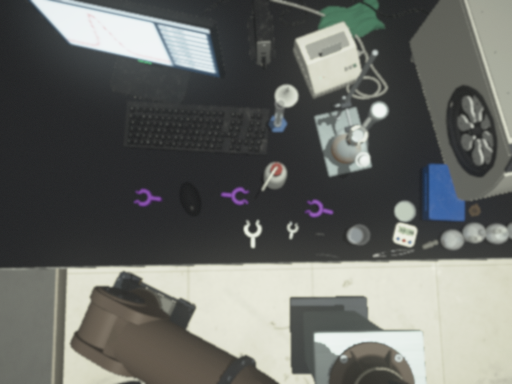

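View pics/wrist0.png

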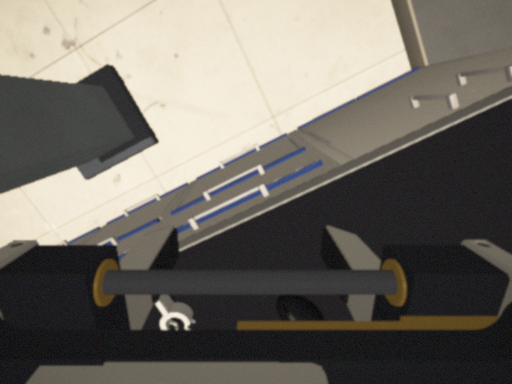

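Run:
```python
from h import *
a=np.load('top0.npz');im,P=a['im'],a['P']
def px(u,v): return np.round(P[v,u],3)
for n,u,v in [('clip',253,242),('small',293,232),('benchedge',200,262),('flask',345,150),('bottle',276,175),('bottle2',286,95),('rod',378,110),('arm',100,310),('base',370,368),('plate',325,170),('beaker',357,235),('red',272,172), ('tube',358,131),('vial',363,158)]: print(n,px(u,v))
h=cv2.cvtColor(im,cv2.COLOR_RGB2HSV)
m=((h[...,1]<60)&(h[...,2]>110)&(P[...,2]<0.06)&(P[...,2]>-.03)).astype(np.uint8)
n,l,s,c=cv2.connectedComponentsWithStats(m)
for i in range(1,n):
    if s[i,4]>15 and s[i,1]<262: print(s[i],c[i].round(1),np.median(P[l==i],0).round(3))
cv2.imwrite('pics/topc.png',cv2.resize(im[75:265,225:425,::-1],None,fx=4,fy=4,interpolation=2)[:600])
s=np.load('scene0.npz')['im']; cv2.imwrite('pics/scenec.png',cv2.resize(s[100:280,220:420,::-1],None,fx=3.3,fy=3.3,interpolation=2))
```

```text
clip [0.417 0.332 0.028]
small [0.445 0.212 0.011]
benchedge [ 0.361  0.491 -0.001]
flask [0.666 0.068 0.126]
bottle [0.592 0.265 0.167]
bottle2 [0.397 0.315 1.35 ]
rod [0.692 0.048 0.406]
arm [0.308 0.563 0.639]
base [0.072 0.021 0.09 ]
plate [0.632 0.107 0.   ]
beaker [0.432 0.019 0.003]
red [0.593 0.277 0.212]
tube [0.69  0.056 0.24 ]
vial [0.628 0.036 0.195]
[273   0  53  17 134] [300.8   7.1] [1.162 0.164 0.012]
[294  21  75  76 905] [335.8  69.6] [0.906 0.062 0.044]
[352  64  36  35 303] [372.   86.8] [ 0.879 -0.054  0.023]
[274  84  25  24 378] [286.9  94.7] [0.867 0.216 0.013]
[348 107  14  19 163] [354.3 116.3] [0.798 0.011 0.01 ]
[314 111  35  40 671] [329.5 126.7] [0.769 0.095 0.011]
[274 121   8   6  33] [277.2 123.8] [0.769 0.252 0.041]
[348 147  24  25 150] [359.4 164.5] [0.641 0.008 0.009]
[324 156  15  21 183] [331.1 166.9] [0.639 0.09  0.01 ]
[392 201  26  47 873] [404.6 224.5] [ 0.455 -0.122  0.015]
[243 220  19  29 255] [252.3 232.5] [0.446 0.334 0.022]
[287 222  12  17 105] [291.6 229.7] [0.453 0.218 0.012]
[441 223  71  27 481] [467.  233.4] [ 0.434 -0.291  0.046]
[347 227  16  17 191] [355.2 234.9] [0.432 0.024 0.003]
[480 235  32   9 133] [494.5 238.5] [ 0.413 -0.367  0.049]
[423 241  15   7  52] [429.8 244.2] [ 0.401 -0.192  0.015]
[373 254   7   3  19] [376. 255.] [ 0.372 -0.033  0.008]
[ 46 258 466  12 940] [279.7 263.2] [ 0.353  0.249 -0.002]
```

View pics/topc.png

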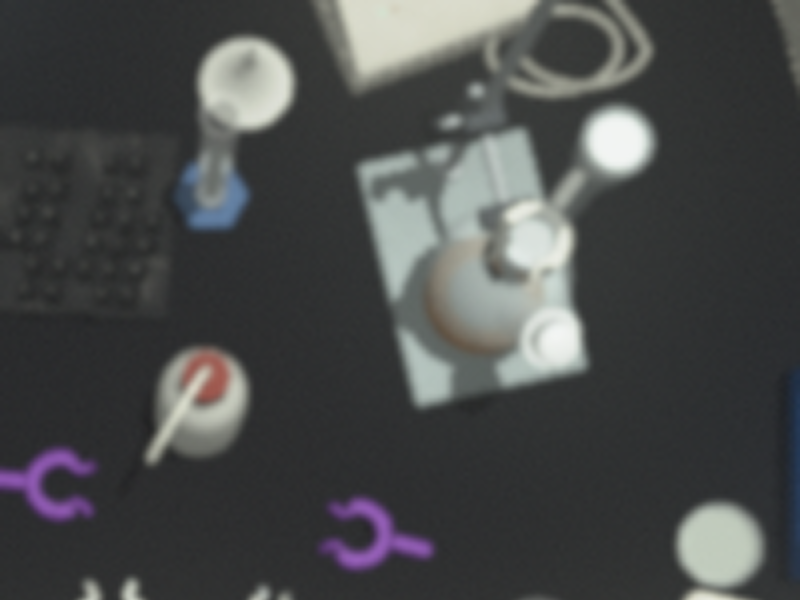

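View pics/scenec.png

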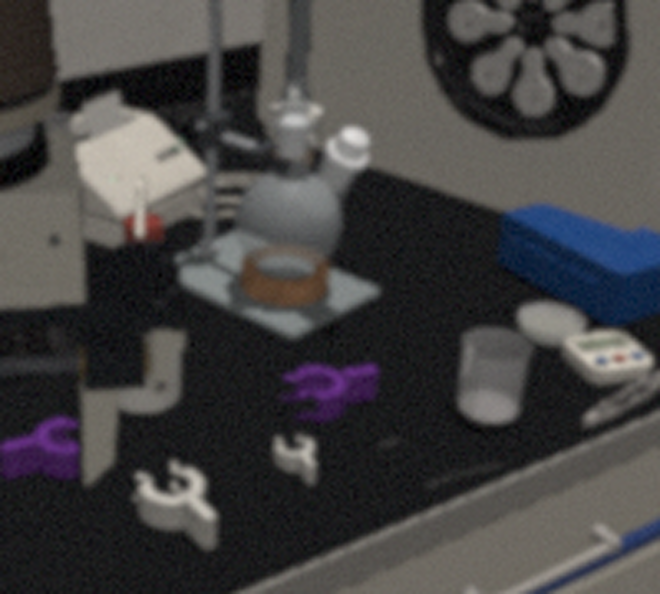

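```bash
cat >> h.py <<'E'
def ray(p,u,v,z):
    K=np.array(p['intrinsics']);d=Rm(p['attitude'])@np.array([(u-K[0,2])/K[0,0],(v-K[1,2])/K[1,1],1.]);o=np.array(p['position'])
    return o+d*(z-o[2])/d[2]
E
python3 - <<'E'
from h import *
a=np.load('top0.npz');im,P=a['im'],a['P'];p=eyes.camera_params('top')
# plate
h=cv2.cvtColor(im,cv2.COLOR_RGB2HSV)
for u,v in [(358,165),(525,130),(588,370),(415,408),(475,90),(530,240),(552,340),(618,140)]:
    U,V=u/4+225-.4,v/4+75-.4; print((round(U),round(V)),P[round(V),round(U)].round(3),ray(p,U,V,.01).round(4),im[round(V),round(U)])
m=(im[...,1]>im[...,0].astype(int)+8)&(im[...,1]>70); m[:110]=0;m[180:]=0;m[:,:310]=0;m[:,380:]=0
c=max(cv2.findContours(m.astype(np.uint8),cv2.RETR_EXTERNAL,cv2.CHAIN_APPROX_NONE)[0],key=cv2.contourArea)
r=cv2.minAreaRect(np.array([ray(p,x,y,.01)[:2]*1000 for x,y in c[:,0]],np.float32)); print('plate',r,cv2.boxPoints(r))
g=im.min(2).astype(int)
for nm,(x0,x1) in {'big':(240,265),'small':(283,302)}.items():
    mm=np.zeros(g.shape,bool); mm[215:255,x0:x1]=g[215:255,x0:x1]>90
    v,u=np.nonzero(mm); print(nm,u.min(),u.max(),v.min(),v.max())
    for y in range(v.min(),v.max()+1): print(y,''.join('#' if t else '.' for t in mm[y,x0:x1]))
w=observe(); print(Rm(w['ee_rot']).round(3))
# arm silhouette size in scene
s=np.load('scene0.npz');
for v in (100,140,160,180,200,215,235):
    print(v,[(u,s['P'][v,u].round(3).tolist()) for u in (150,165,185,200,220,240,250,265)])
E
```

```text
(314, 116) [0.803 0.135 0.002] [0.8014 0.1353 0.01  ] [93 99 97]
(356, 107) [ 0.831  0.001 -0.003] [0.8267 0.0047 0.01  ] [ 96 103 100]
(372, 167) [ 0.638 -0.037  0.005] [ 0.6367 -0.0339  0.01  ] [61 65 64]
(328, 177) [0.61  0.099 0.004] [0.6101 0.099  0.01  ] [54 57 57]
(343, 97) [0.811 0.072 0.152] [0.8597 0.042  0.01  ] [147 154 150]
(357, 135) [0.685 0.054 0.219] [0.7392 0.0052 0.01  ] [218 225 221]
(363, 160) [0.623 0.036 0.195] [ 0.6606 -0.0077  0.01  ] [240 242 240]
(379, 110) [0.693 0.046 0.404] [ 0.8172 -0.067   0.01  ] [242 244 242]
plate ((760.450439453125, 59.24303436279297), (110.69832611083984, 134.15513610839844), 10.066685676574707) [[694.2286   115.61323 ]
 [717.67816  -16.47659 ]
 [826.6723     2.872841]
 [803.2227   134.96266 ]]
big 243 262 220 248
220 ......###.......####.....
221 ......####......####.....
222 ......####.....#####.....
223 ......####.....#####.....
224 .....######....######....
225 ....######.....#######...
226 ....######......######...
227 ...######.......######...
228 ...######........######..
229 ...######........######..
230 ...######.......##
[... 2101 characters left out ...]
.335]), (165, [0.287, 0.628, 0.327]), (185, [0.273, 0.603, 0.326]), (200, [0.267, 0.583, 0.323]), (220, [0.74, 0.337, 0.022]), (240, [0.743, 0.267, 0.0]), (250, [0.239, 0.515, 0.316]), (265, [0.213, 0.505, 0.326])]
215 [(150, [0.287, 0.652, 0.31]), (165, [0.277, 0.634, 0.309]), (185, [0.271, 0.606, 0.303]), (200, [0.704, 0.419, 0.014]), (220, [0.688, 0.363, 0.005]), (240, [0.666, 0.309, -0.001]), (250, [0.223, 0.525, 0.302]), (265, [0.218, 0.502, 0.297])]
235 [(150, [0.701, 0.569, 0.0]), (165, [0.679, 0.534, 0.001]), (185, [0.301, 0.6, 0.248]), (200, [0.628, 0.453, 0.001]), (220, [0.559, 0.425, 0.032]), (240, [0.539, 0.377, 0.027]), (250, [0.248, 0.511, 0.247]), (265, [0.536, 0.302, 0.001])]
```

Run:
```python
from h import *
a=np.load('top0.npz');im,P=a['im'],a['P'];p=eyes.camera_params('top')
cv2.imwrite('pics/neck.png',cv2.resize(im[118:182,325:390,::-1],None,fx=9,fy=9,interpolation=2))
g=im.min(2)
for y in range(148,172): print(y,' '.join('%3d'%t for t in g[y,350:378]))
s=np.load('scene0.npz');cv2.imwrite('pics/necks.png',cv2.resize(s['im'][115:205,265:345,::-1],None,fx=6.6,fy=6.6,interpolation=2))
ps=eyes.camera_params('scene')
psi=np.radians(11.1);ex=np.array([np.cos(psi),np.sin(psi),0]);o=np.array([.6917,.046,0])
for f in range(35,66,5):
  for nm,pp in (('top',p),('scene',ps)):
    z=np.array([-np.sin(np.radians(25))*ex[0],-np.sin(np.radians(25))*ex[1],np.cos(np.radians(25))])
    n=o-ex*f/1000+[0,0,.169]; t=n+z*.025
    K=np.array(pp['intrinsics']);
    q=[K@(Rm(pp['attitude']).T@(x-np.array(pp['position']))) for x in (n,t)]
    print(f,nm,[(c[:2]/c[2]).round(1) for c in q],t.round(3))
```

```text
148 170 171 171 173 175 178 176 175 171 171 179 193 198 197 192 181 160 121  81  58  53  53  53  52  52  51  53  52
149 170 171 173 174 176 179 178 176 174 173 179 191 195 193 190 180 160 123  82  58  53  54  53  52  51  51  52  52
150 167 169 171 173 175 177 179 177 177 176 181 189 192 191 187 179 162 128  87  59  52  52  53  53  52  52  51  52
151 164 165 169 170 172 175 176 177 178 181 189 195 198 198 195 186 170 139  97  65  53  53  52  52  52  53  51  52
152 159 162 164 166 169 172 174 177 183 193 205 213 216 216 214 208 193 163 118  78  57  52  52  52  52  52  51  53
153 154 157 159 162 164 167 171 180 194 209 218 222 224 224 224 224 217 195 151  99  63  54  53  51  51  51  51  50
154 150 152 154 157 159 163 172 189 209 219 221 220 219 219 223 226 226 217 181 127  78  56  52  52  52  51  50  50
155 147 148 149 151 153 162 181 205 216 216 212 208 211 217 223 227 228 225 207 158 100  61  53  52  52  51  50  51
156 143 143 143 145 148 165 194 214 214 203 197 205 218 228 233 234 234 230 219 179 119  71  54  52  51  51  51  50
157 136 136 137 139 147 171 202 213 202 189 198 217 232 
[... 2033 characters left out ...]
 ])] [0.637 0.035 0.192]
45 scene [array([319.7, 145.2]), array([322.9, 139.1])] [0.637 0.035 0.192]
50 top [array([360.2, 154.8]), array([363.1, 156.8])] [0.632 0.034 0.192]
50 scene [array([320.9, 145.7]), array([324.2, 139.5])] [0.632 0.034 0.192]
55 top [array([360.7, 156.6]), array([363.6, 158.6])] [0.627 0.033 0.192]
55 scene [array([322.2, 146.1]), array([325.6, 139.9])] [0.627 0.033 0.192]
60 top [array([361.1, 158.3]), array([364. , 160.4])] [0.622 0.032 0.192]
60 scene [array([323.5, 146.6]), array([326.9, 140.4])] [0.622 0.032 0.192]
65 top [array([361.6, 160.1]), array([364.5, 162.3])] [0.618 0.031 0.192]
65 scene [array([324.8, 147. ]), array([328.2, 140.8])] [0.618 0.031 0.192]
```

View pics/neck.png

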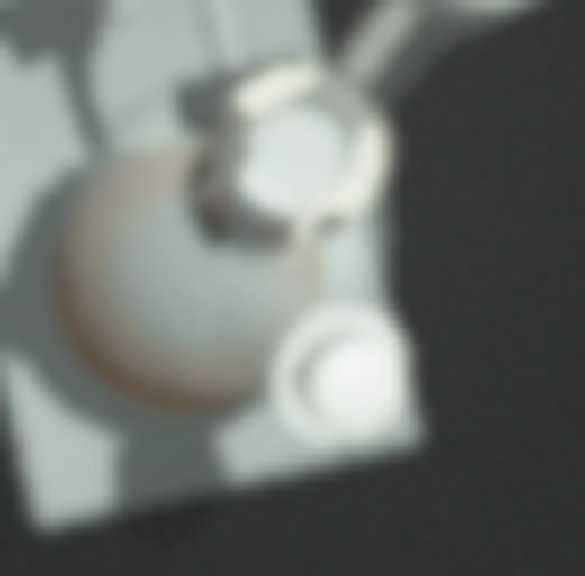

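View pics/necks.png

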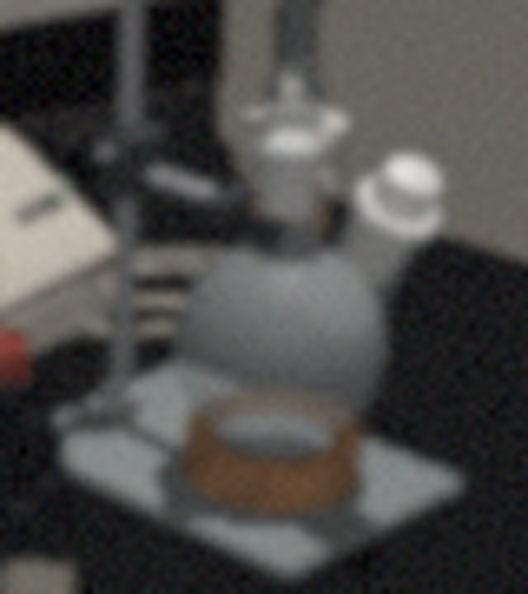

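Run:
```python
from h import *
p=eyes.camera_params('top')
f=[ray(p,252.5+.0,v,.026)[:2] for v in (220,226,229)]
t=[ray(p,252.6,v,.030)[:2] for v in (240,244,248.5)]
for x in f+t: print(x.round(4))
d=f[2]-t[1]; print('yaw',np.degrees(np.arctan2(d[1],d[0])))
for nm,u,v in (('small',291.8,229),):
  print(ray(p,u,v,.01))
# beaker by scene+top
a=np.load('top0.npz');im=a['im']; cv2.imwrite('pics/bk.png',cv2.resize(im[215:260,335:380,::-1],None,fx=12,fy=12,interpolation=2))
s=np.load('scene0.npz')['im']; cv2.imwrite('pics/bks.png',cv2.resize(s[190:240,345:395,::-1],None,fx=11,fy=11,interpolation=2))
```

```text
[0.482  0.3318]
[0.4642 0.3321]
[0.4554 0.3323]
[0.423  0.3326]
[0.4113 0.3328]
[0.3982 0.333 ]
yaw -0.6212731007639227
[0.4536853  0.21491475 0.01      ]
```

View pics/bk.png

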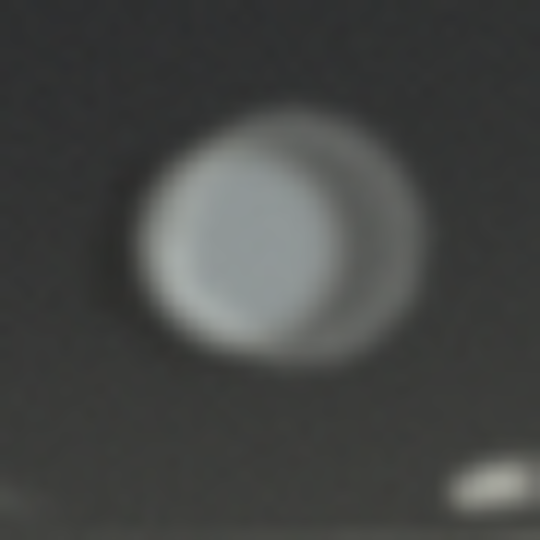

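View pics/bks.png

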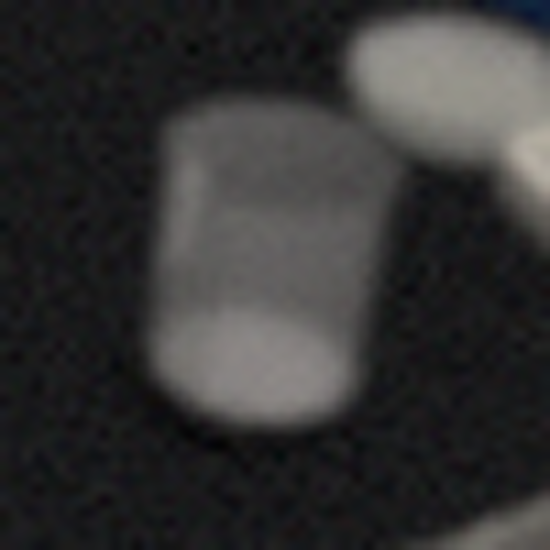

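Call:
{"fn": "step_arm", "kwargs": {
  "series": [
    [[0.06,0.013,-0.022,-0.008,3],[0.06,0.026,-0.045,-0.016,5],[0.06,0.04,-0.068,-0.024,8],[0.06,0.053,-0.09,-0.032,11],[0.06,0.066,-0.113,-0.04,13],[0.06,0.079,-0.135,-0.048,16],[0.06,0.092,-0.158,-0.056,18],[0.06,0.106,-0.18,-0.064,21],[0.06,0.119,-0.203,-0.072,24],[0.06,0.132,-0.225,-0.08,26],[0.06,0.132,-0.225,-0.08,26],[0.06,0.132,-0.225,-0.08,26]]
  ]
}}

```text
clock: 1.15
position: [0.4127, 0.3316, 0.1596]
ee_rot: [-0.023, -3.141, 0.004]
force: [-0.6, -0.3, -0.6]
width: 0.656
```

Run:
```python
from h import *
w=observe(); print(w['clock'],w['position'],Rm(w['ee_rot']).round(3).tolist(),w['joints'].round(2),w['force'])
im,d,p=grab('wrist','wrist1.png'); np.savez('wrist1.npz',im=im,d=d,P=pts(d,p)); print(p)
p=eyes.camera_params('top'); print('rim',ray(p,359.6,234.2,.066),'base',ray(p,355.4,235,0.0))
```

```text
1.15 [0.41265327 0.33155325 0.15963398] [[-1.0, 0.015, -0.001], [0.015, 1.0, -0.002], [0.001, -0.002, -1.0]] [-0.76  0.37 -0.03  1.9   0.01  0.87  0.76] [-0.61783183 -0.29499779 -0.6067394 ]
{'intrinsics': array([[274.31351312,   0.        , 249.56088205],
       [  0.        , 274.31351312, 192.43445165],
       [  0.        ,   0.        ,   1.        ]]), 'position': array([0.32879268, 0.33256631, 0.3021463 ]), 'attitude': array([2.06583056, 2.03587841, 0.31755488])}
rim [0.43251179 0.02553484 0.066     ] base [0.43220917 0.02339492 0.        ]
```

View pics/wrist1.png

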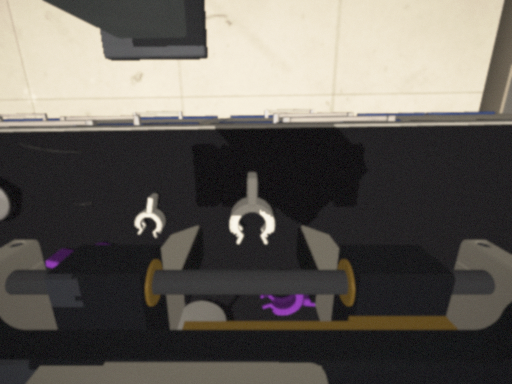

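Run:
```python
from h import *
im=np.load('wrist1.npz')['im'];p=eyes.camera_params('wrist')
g=im.min(2)
for y in range(168,248,3): print(y,' '.join('%3d'%t for t in g[y,222:284:2]))
rows=[]
for y in range(174,194):
    r=g[y,235:270].astype(float); r[r<85]=0; c=235+(r*np.arange(35)).sum()/r.sum(); rows.append(ray(p,c,y,.030)[:2])
for y in range(208,226):
    m=np.nonzero(g[y,222:284]>110)[0]; rows.append(ray(p,222+(m.min()+m.max())/2,y,.026)[:2])
rows=np.array(rows); print(rows[::4].round(4)); k=np.polyfit(rows[:,0],rows[:,1],1); print('yaw',np.degrees(np.arctan(k[0])),np.polyval(k,[.412,.455]))
print('tail',ray(p,252,172.5,.030),'tips',ray(p,252,243,.026))
cv2.imwrite('pics/w1c.png',cv2.resize(im[160:260,120:300,::-1],None,fx=4.4,fy=4.4,interpolation=2))
```

```text
168  17  21  20  25  12  13  12  23  23  21  19  15  23  18  13  21  23  22  14  18   7  21  20  20  13  21  17  18  14  21  25
171  23  18  16  17  18  19  20  17  19  23  21  20  25  38  50  47  47  29  20  11  15  16  21  14  22  21  15   8  21  23  20
174  15  18  20  24  23  20  15  19  11  15  21  20  27  85  99  98  97  71  20  17  20  19   5  18  19  16  22  15  25  21  17
177  23  18  20  22   8  16   9  19  18  16  24  19  34  91 105 107 105  87  28  19  21  17  25  15  10  21  26  19  16  13  20
180  20  21  17  15  17  22  11  17  17  15  16  22  49 107 124 122 121 103  36  22  19  24  12   8  18   9  18  19  20  20  21
183  19  18  18  18  17  12  14   7  22  20  25  20  48 108 125 124 125 103  42  20  19  13  12  17  25  24  15   6  13  23  20
186  19  22  12  18  19   9  17  24  17  12  20  23  50 110 121 125 122 101  45  18  14  16  19  25  24  16   8  19  18  19  15
189  17  26  24  18  15  15  20  15  20  11  15  19  51 107 124 125 121 104  42  16  13  17  14  11  15  16  15  17  15  14  16
192  16   6  14  16  19  14  16  19  15  21  22  16  59 113 123 126 123  99 
[... 1950 characters left out ...]
3  37  33  37  37  37
240  36  31  34  37  34  32  29 105 215 192  81  36  33  37  32  39  33  33  35  42 117 209 166  58  33  30  33  36  34  30  33
243  38  34  32  34  33  36  33 105 174  92  37  33  32  33  34  37  32  31  35  31  47 146 168  66  36  38  34  40  34  36  33
246  35  38  35  36  27  38  34  36  30  32  30  31  35  28  36  34  38  36  38  35  28  32  38  37  31  37  33  30  31  32  32
[[0.3964 0.3346]
 [0.4006 0.335 ]
 [0.4049 0.3346]
 [0.4092 0.3345]
 [0.4135 0.3345]
 [0.4351 0.3342]
 [0.4398 0.3347]
 [0.4444 0.3341]
 [0.4492 0.334 ]
 [0.454  0.334 ]]
yaw -0.80514457355557 [0.334676  0.3340717]
tail [0.39480998 0.33511431 0.03      ] tips [0.47732539 0.33429485 0.026     ]
```

View pics/w1c.png

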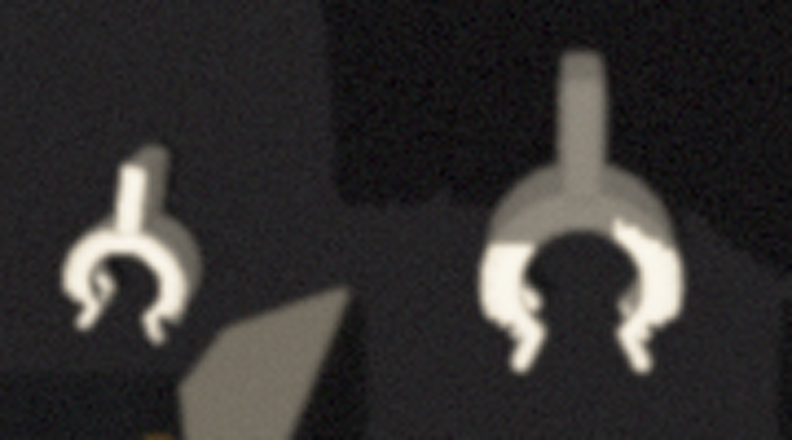

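Call:
{"fn": "step_arm", "kwargs": {
  "series": [
    [[0.05,0,0.001,-0.025,0],[0.05,0,0.002,-0.05,0],[0.05,-0.001,0.002,-0.075,0],[0.05,-0.001,0.002,-0.1,0],[0.05,-0.001,0.002,-0.12,0],[0.05,-0.001,0.002,-0.132,0],[0.05,-0.001,0.002,-0.14,0],[0.05,-0.001,0.002,-0.142,0],[0.04,-0.001,0.002,-0.142,0],[0.03,-0.001,0.002,-0.142,0],[0.02,-0.001,0.002,-0.142,0],[0.012,-0.001,0.002,-0.142,0],[0.005,-0.001,0.002,-0.142,0],[0.005,-0.001,0.002,-0.142,0],[0.005,-0.001,0.002,-0.142,0],[0.005,-0.001,0.002,-0.142,0]]
  ],
  "squeeze": 10
}}

```text
clock: 2.53
position: [0.4112, 0.3352, 0.0183]
ee_rot: [-0.02, -3.141, 0.002]
force: [-1.0, -1.0, 3.9]
width: 0.107
```

Call:
{"fn": "step_arm", "kwargs": {
  "series": [
    [[0.005,0,0,0.02,0],[0.005,0,0,0.045,0],[0.005,0,0,0.07,0],[0.005,0.001,-0.01,0.09,-5],[0.005,0.003,-0.025,0.1,-10],[0.005,0.005,-0.045,0.1,-16],[0.005,0.007,-0.065,0.1,-22],[0.005,0.009,-0.085,0.1,-28],[0.005,0.011,-0.105,0.1,-35],[0.005,0.013,-0.125,0.1,-42],[0.005,0.014,-0.145,0.1,-49],[0.005,0.016,-0.16,0.1,-56],[0.005,0.018,-0.175,0.1,-63],[0.005,0.019,-0.19,0.1,-70],[0.005,0.02,-0.205,0.1,-76],[0.005,0.021,-0.218,0.1,-82],[0.005,0.021,-0.228,0.1,-87],[0.005,0.021,-0.233,0.1,-90],[0.005,0.021,-0.233,0.1,-90],[0.005,0.021,-0.233,0.1,-90]]
  ]
}}

```text
clock: 4.2
position: [0.4321, 0.1023, 0.1183]
ee_rot: [-2.233, -2.208, 0.001]
force: [0.5, 0.4, -0.1]
width: 0.11
```

Run:
```python
from h import *
w=observe(); print(w['clock'],w['position'],Rm(w['ee_rot']).round(3).tolist(),w['joints'].round(2),w['width'])
im,d,p=grab('wrist','wrist2.png'); im2,d2,p2=grab('scene'); np.savez('scene2.npz',im=im2,P=pts(d2,p2))
cv2.imwrite('pics/scene2.png',cv2.resize(im2[90:270,240:440,::-1],None,fx=3.3,fy=3.3,interpolation=2))
```

```text
4.2 [0.43205783 0.10232671 0.11831771] [[0.011, 1.0, -0.001], [1.0, -0.011, 0.0], [0.0, -0.001, -1.0]] [-0.68  0.32  0.41  2.17 -0.2   0.69 -0.15] 0.10990992778503943
```

View pics/wrist2.png

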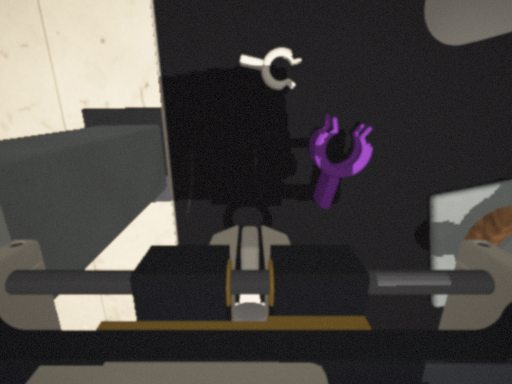

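View pics/scene2.png

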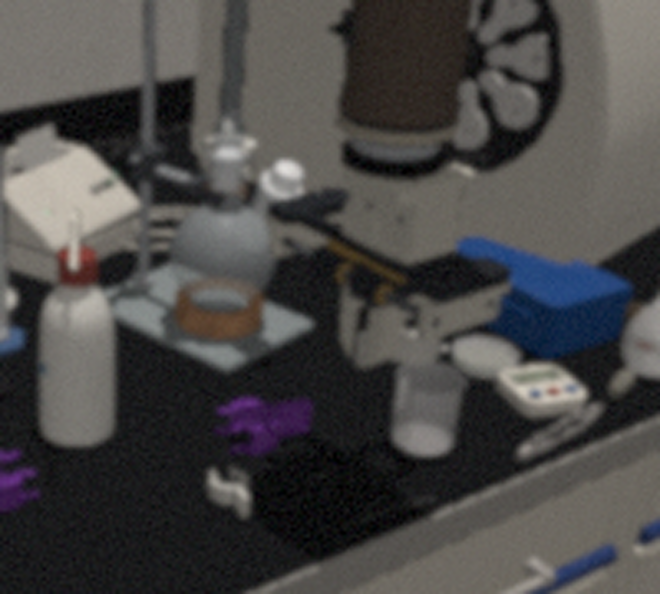

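Call:
{"fn": "step_arm", "kwargs": {
  "series": [
    [[0.005,0,0,-0.012,0],[0.005,0,0,-0.024,0],[0.005,0,0,-0.03,0],[0.005,0,0,-0.033,0],[0.005,0,0,-0.036,0],[0.005,0,0,-0.039,0],[0.005,0,0,-0.042,0],[0.005,0,0,-0.045,0]]
  ],
  "squeeze": 6
}}

```text
clock: 4.97
position: [0.4324, 0.1031, 0.0734]
ee_rot: [-2.232, -2.21, -0.001]
force: [-0.3, 0.4, 1.1]
width: 0.11
```

Run:
```python
from h import *
w=observe(); print(w['clock'],w['position'],w['force'],w['width'],w['ft_torque'])
im,d,p=grab('wrist'); cv2.imwrite('pics/wrist3.png',cv2.resize(im[190:340,180:320,::-1],None,fx=4,fy=4,interpolation=2))
```

```text
4.9667 [0.43244107 0.10311962 0.07339154] [-0.31963794  0.39121142  1.09657251] 0.11001539472560344 [ 0.07040742  0.16503865 -0.02421731]
```

View pics/wrist3.png

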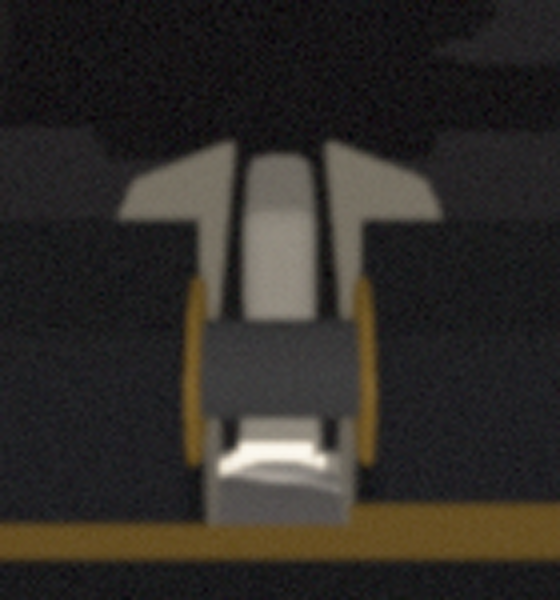

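Call:
{"fn": "step_arm", "kwargs": {
  "series": [
    [[0.005,0,-0.001,-0.003,0],[0.005,0,-0.001,-0.006,0],[0.005,0,-0.001,-0.009,0],[0.005,0,-0.001,-0.012,0],[0.005,0,-0.001,-0.014,0],[0.005,0,-0.001,-0.014,0]]
  ]
}}

```text
clock: 5.52
position: [0.4319, 0.1018, 0.0585]
ee_rot: [-2.232, -2.209, 0.002]
force: [-0.3, -0.5, 0.4]
width: 0.108
```

Run:
```python
from h import *
w=observe(); print(w['clock'],w['position'],w['force'],w['width'],w['ft_torque'])
im,d,p=grab('wrist'); cv2.imwrite('pics/wrist4.png',cv2.resize(im[190:340,180:320,::-1],None,fx=4,fy=4,interpolation=2))
```

```text
5.5167 [0.43189644 0.10176291 0.05846422] [-0.33178591 -0.51705031  0.38839149] 0.1075500942029025 [-0.10431103  0.13978982 -0.02338461]
```

View pics/wrist4.png

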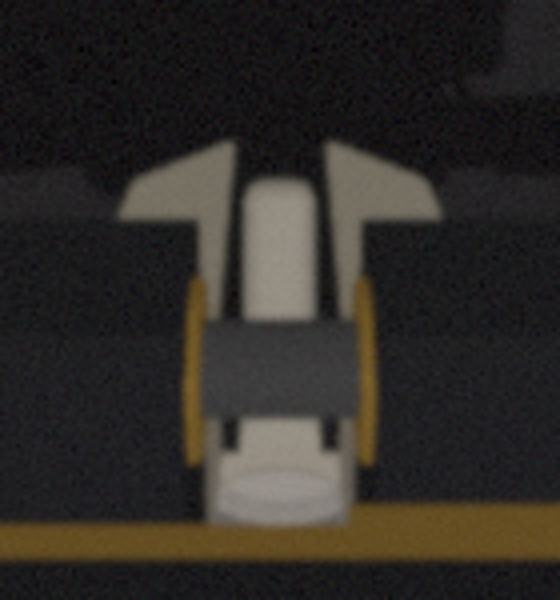

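Call:
{"fn": "step_arm", "kwargs": {
  "series": [
    [[0.005,0,0,0,0],[0.005,0,0,0,0],[0.005,0,0.002,0.01,0],[0.005,0,0.005,0.03,0],[0.005,0,0.008,0.055,0],[0.005,0,0.005,0.075,6],[0.005,0.005,0,0.085,12],[0.005,0.01,-0.005,0.09,18],[0.005,0.015,-0.012,0.09,25],[0.005,0.02,-0.02,0.09,32],[0.005,0.025,-0.028,0.09,39],[0.005,0.031,-0.036,0.09,46],[0.005,0.037,-0.044,0.09,53],[0.005,0.043,-0.052,0.09,60],[0.005,0.048,-0.06,0.09,67],[0.005,0.053,-0.068,0.09,74],[0.005,0.058,-0.076,0.09,81],[0.005,0.063,-0.083,0.09,88],[0.005,0.066,-0.089,0.09,95],[0.005,0.068,-0.092,0.09,101]]
  ],
  "squeeze": 45
}}

```text
clock: 7.23
position: [0.5003, 0.0087, 0.1487]
ee_rot: [-0.293, 3.127, -0.003]
force: [0.1, -0.6, -0.3]
width: 0.105
```

Run:
```python
from h import *
w=observe(); M=Rm(w['ee_rot']);print(w['clock'],w['position'],M.round(3).tolist(),np.degrees(np.arctan2(M[1,0],M[0,0])),w['joints'].round(2),w['force'],w['width'])
im,d,p=grab('wrist','wrist5.png'); np.savez('wrist5.npz',im=im,P=pts(d,p)); im2,d2,p2=grab('scene'); np.savez('scene5.npz',im=im2,P=pts(d2,p2))
cv2.imwrite('pics/scene5.png',cv2.resize(im2[90:240,240:440,::-1],None,fx=3.9,fy=3.9,interpolation=2))
im3,d3,p3=grab('top'); np.savez('top5.npz',im=im3,P=pts(d3,p3));cv2.imwrite('pics/top5.png',cv2.resize(im3[100:260,280:440,::-1],None,fx=3.7,fy=3.7,interpolation=2))
```

```text
7.2333 [0.50029183 0.00874301 0.14870733] [[-0.983, -0.186, 0.001], [-0.186, 0.983, -0.002], [-0.0, -0.002, -1.0]] -169.28213042041057 [-0.18  0.34  0.07  1.99 -0.03  0.81  1.66] [ 0.14795928 -0.58770583 -0.26954113] 0.10525583723949451
```

View pics/scene5.png

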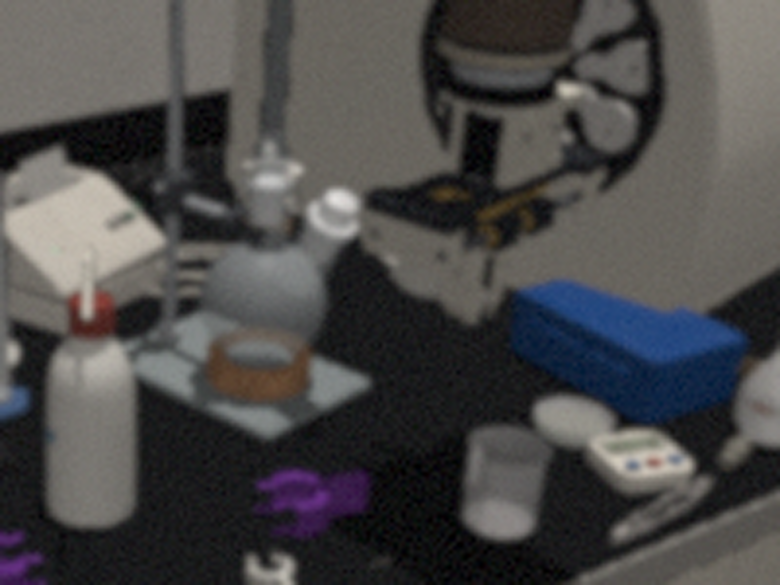

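View pics/wrist5.png

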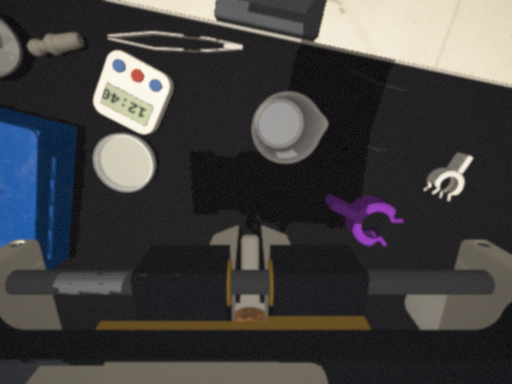

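View pics/top5.png

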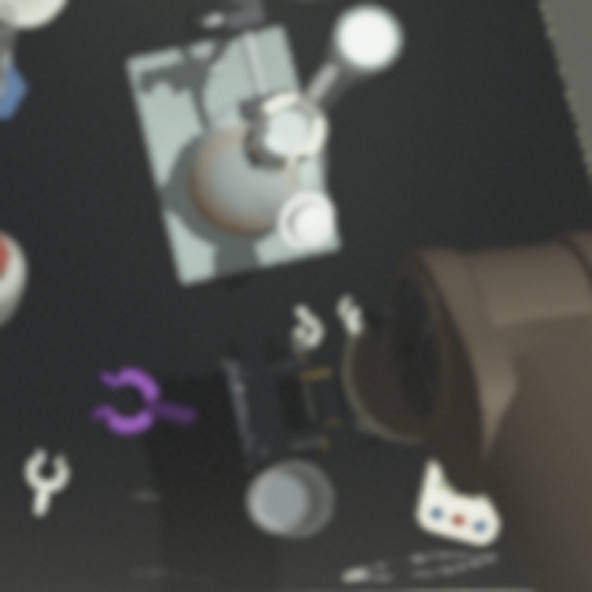

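Run:
```python
from h import *
a=np.load('top5.npz');im,P=a['im'],a['P'];p=eyes.camera_params('top')
g=im.min(2)
ey=np.array([-np.sin(np.radians(10.72)),np.cos(np.radians(10.72))]);ex=np.array([ey[1],-ey[0]]);o=np.array([.5003,.0087])
m=np.zeros(g.shape,bool);m[178:200,356:382]=g[178:200,356:382]>130
m&=(P[...,2]>.12)
v,u=np.nonzero(m)
for a_,b in zip(v,u):
    q=P[a_,b]; print((b,a_),g[a_,b],'fwd %.1f lat %.1f z %.1f'%((q[:2]-o)@ex*1e3,(q[:2]-o)@ey*1e3,q[2]*1e3))
s=np.load('scene5.npz');cv2.imwrite('pics/s5c.png',cv2.resize(s['im'][135:180,320:380,::-1],None,fx=12,fy=12,interpolation=2))
```

```text
(np.int64(373), np.int64(181)) 133 fwd 68.6 lat -16.5 z 166.8
(np.int64(372), np.int64(182)) 137 fwd 66.8 lat -14.0 z 164.1
(np.int64(373), np.int64(182)) 145 fwd 65.8 lat -15.3 z 168.8
(np.int64(372), np.int64(183)) 146 fwd 64.2 lat -13.5 z 163.5
(np.int64(360), np.int64(184)) 131 fwd 68.3 lat 18.4 z 162.6
(np.int64(361), np.int64(184)) 161 fwd 67.4 lat 16.7 z 166.5
(np.int64(372), np.int64(184)) 139 fwd 61.5 lat -12.6 z 164.4
(np.int64(374), np.int64(184)) 157 fwd 58.8 lat -12.9 z 182.0
(np.int64(375), np.int64(184)) 165 fwd 58.2 lat -15.3 z 182.5
(np.int64(361), np.int64(185)) 148 fwd 64.8 lat 17.3 z 166.2
(np.int64(362), np.int64(185)) 160 fwd 64.2 lat 14.8 z 166.7
(np.int64(373), np.int64(185)) 147 fwd 58.7 lat -15.9 z 159.8
(np.int64(374), np.int64(185)) 170 fwd 56.3 lat -12.4 z 181.5
(np.int64(375), np.int64(185)) 177 fwd 55.8 lat -15.1 z 180.9
(np.int64(362), np.int64(186)) 158 fwd 62.1 lat 13.8 z 160.4
(np.int64(363), np.int64(186)) 164 fwd 59.5 lat 17.1 z 183.0
(np.int64(373), np.int64(186)) 137 fwd 56.0 lat -15.1 z 160.2
(np.int64(374), np.int64(186)) 172 fwd 53.6 lat -11.
[... 1150 characters left out ...]
 fwd 52.6 lat 21.9 z 161.3
(np.int64(361), np.int64(190)) 156 fwd 52.2 lat 18.8 z 159.7
(np.int64(364), np.int64(190)) 161 fwd 49.0 lat 16.0 z 178.9
(np.int64(365), np.int64(190)) 166 fwd 48.5 lat 13.2 z 178.4
(np.int64(361), np.int64(191)) 137 fwd 49.7 lat 18.8 z 156.9
(np.int64(362), np.int64(191)) 144 fwd 47.5 lat 21.8 z 178.9
(np.int64(363), np.int64(191)) 158 fwd 46.8 lat 19.4 z 179.8
(np.int64(364), np.int64(191)) 171 fwd 46.4 lat 16.6 z 178.8
(np.int64(365), np.int64(191)) 158 fwd 45.8 lat 14.2 z 179.7
(np.int64(362), np.int64(192)) 135 fwd 45.3 lat 21.1 z 174.0
(np.int64(363), np.int64(192)) 152 fwd -44.6 lat 320.5 z 1350.4
(np.int64(364), np.int64(192)) 156 fwd 43.7 lat 17.4 z 179.6
```

View pics/s5c.png

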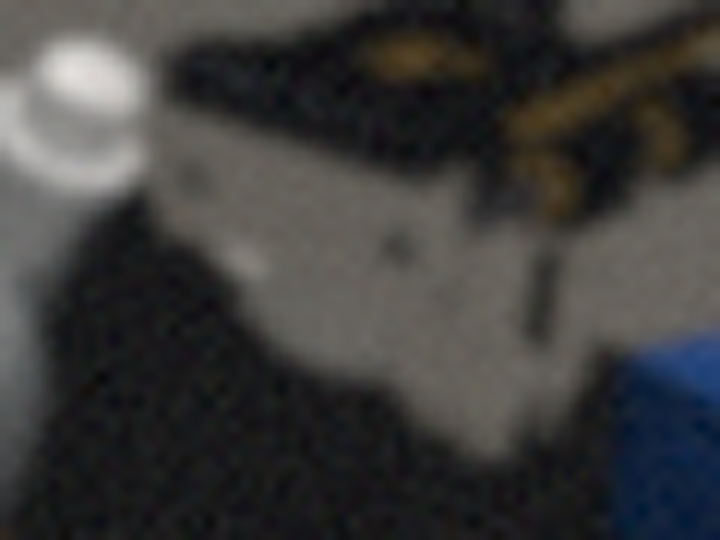

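Call:
{"fn": "step_arm", "kwargs": {
  "series": [
    [[0.005,0.003,0.001,-0.01,0.4],[0.005,0.009,0.002,-0.02,0.4],[0.005,0.02,0.004,-0.02,0.4],[0.005,0.032,0.007,-0.019,0.4],[0.005,0.041,0.008,-0.016,0.4],[0.005,0.049,0.0095,-0.013,0.4],[0.005,0.049,0.0095,-0.013,0.4],[0.005,0.049,0.0095,-0.013,0.4]]
  ]
}}

```text
clock: 8.05
position: [0.5491, 0.0192, 0.1354]
ee_rot: [-0.29, 3.128, -0.002]
force: [0.5, -0.0, 0.2]
width: 0.104
```

Run:
```python
from h import *
w=observe(); M=Rm(w['ee_rot']);print(w['clock'],w['position'],np.degrees(np.arctan2(M[1,0],M[0,0])),w['force'],w['width'])
im2,d2,p2=grab('scene'); np.savez('scene6.npz',im=im2,P=pts(d2,p2))
cv2.imwrite('pics/scene6.png',cv2.resize(im2[120:190,290:370,::-1],None,fx=8,fy=8,interpolation=2))
im3,d3,p3=grab('top'); np.savez('top6.npz',im=im3,P=pts(d3,p3));cv2.imwrite('pics/top6.png',cv2.resize(im3[135:200,335:400,::-1],None,fx=9,fy=9,interpolation=2))
grab('wrist','wrist6.png')
```

```text
8.05 [0.54908955 0.01915844 0.13544346] -169.3973482965631 [ 0.46120006 -0.00139104  0.21806109] 0.10376562734414989
```

View pics/scene6.png

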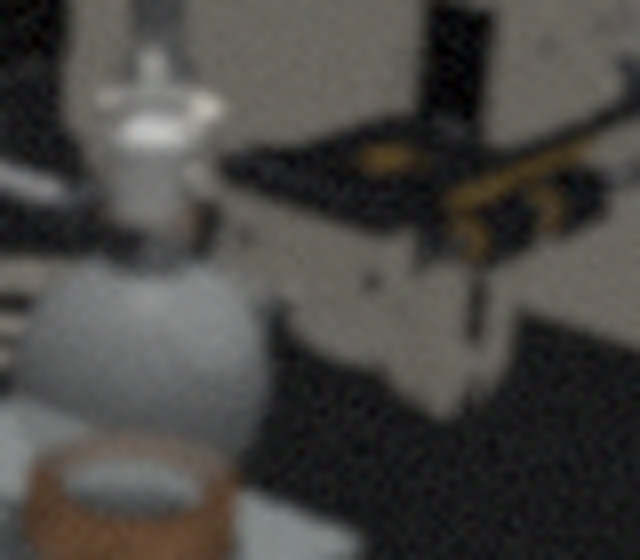

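View pics/top6.png

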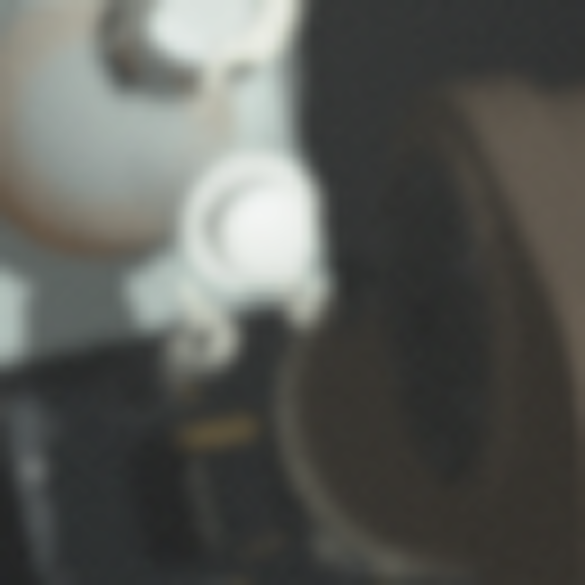

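Run:
```python
from h import *
a=np.load('top6.npz');im,P=a['im'],a['P'];p=eyes.camera_params('top');g=im.min(2)
print('     '+' '.join('%3d'%t for t in range(352,376)))
for y in range(160,180): print(y,' '.join('%3d'%t for t in g[y,352:376]))
K=np.array(p['intrinsics'])
def proj(x): c=K@(Rm(p['attitude']).T@(np.array(x)-np.array(p['position'])));return (c[:2]/c[2]).round(1)
w=observe();T=w['position']
ps=np.radians(10.6)
for psd in (10.6,):
  ex=np.array([np.cos(ps),np.sin(ps),0]);ey=np.array([-np.sin(ps),np.cos(ps),0]);ez=np.array([0,0,1.])
  t=np.radians(24.5);cx=np.cos(t)*ex+np.sin(t)*ez;cz=-np.sin(t)*ex+np.cos(t)*ez
  G=T+[0,0,.005]
  C=lambda x,y,z:G+(x+.0438)*cx+y*ey+(z-.0233)*cz
  for z in (.026,.0044):
    for y in (.025,.016,-.016,-.025,0): print('clip',z,y,'x24',proj(C(.024,y,z)),'x0',proj(C(0,y,z)))
n=np.array([.6328,.0345,.169]);t=np.radians(25);ps=np.radians(11.1);ex=np.array([np.cos(ps),np.sin(ps),0]);nz=-np.sin(t)*ex+np.cos(t)*ez;ey=np.array([-np.sin(ps),np.cos(ps),0]);nx=np.cos(t)*ex+np.sin(t)*ez
print('collar top',[proj(n+.005*nz+v) for v in (.02*ey,-.02*ey,.02*nx,-.02*nx)],'stopper',[proj(n+.025*nz+v) for v in (.015*ey,-.015*ey,.015*nx,-.015*nx)])
```

```text
352 353 354 355 356 357 358 359 360 361 362 363 364 365 366 367 368 369 370 371 372 373 374 375
160 116 123 145 184 206 196 180 196 223 235 239 240 240 239 238 236 229 200 139  83  56  52  52  52
161 107 118 146 182 208 203 187 197 221 233 236 237 237 237 236 234 228 200 144  88  57  53  51  52
162 111 126 150 182 209 211 198 198 219 229 234 235 235 234 234 232 224 198 145  90  59  51  51  51
163 129 145 161 182 206 215 210 202 214 225 230 232 232 232 231 228 218 188 141  89  58  48  48  49
164 152 166 173 182 198 214 216 212 212 219 224 227 227 226 226 223 210 180 140  93  56  46  45  47
165 169 176 180 186 192 203 213 214 213 214 216 218 219 219 217 213 201 179 150 105  65  47  45  45
166 174 177 184 194 195 192 197 203 207 206 201 199 199 198 198 193 189 184 163 116  70  48  44  47
167 176 178 184 197 200 190 185 186 187 184 175 168 166 168 171 172 175 178 155 112  69  48  47  49
168 176 174 178 188 193 190 182 174 165 155 143 132 128 130 138 152 166 163 135  93  64  51  48  50
169 170 167 165 173 182 185 181 169 146 123 106  93  86  89 106 134 154 146 113  77  59  50  48  49
170 
[... 1021 characters left out ...]
.3 169.2] x0 [355.4 177.7]
clip 0.026 0.016 x24 [357.6 168.5] x0 [358.7 177. ]
clip 0.026 -0.016 x24 [369.2 166.1] x0 [370.2 174.6]
clip 0.026 -0.025 x24 [372.5 165.4] x0 [373.5 173.9]
clip 0.026 0 x24 [363.4 167.3] x0 [364.5 175.8]
clip 0.0044 0.025 x24 [352.1 167.3] x0 [353.1 175.6]
clip 0.0044 0.016 x24 [355.3 166.6] x0 [356.3 175. ]
clip 0.0044 -0.016 x24 [366.7 164.3] x0 [367.7 172.6]
clip 0.0044 -0.025 x24 [369.9 163.6] x0 [370.9 172. ]
clip 0.0044 0 x24 [361.  165.4] x0 [362.  173.8]
collar top [array([354.4, 160.3]), array([368.9, 157.2]), array([360.7, 151.6]), array([362.6, 165.8])] stopper [array([358.5, 161.6]), array([369.5, 159.3]), array([363.3, 155. ]), array([364.7, 165.9])]
```

Call:
{"fn": "step_arm", "kwargs": {
  "series": [
    [[0.005,0.001,-0.002,0.0005,0.5],[0.005,0.004,-0.0014,0.002,0.5],[0.005,0.008,-0.0006,0.004,0.5],[0.005,0.011,0,0.0053,0.5],[0.005,0.014,0.0006,0.0067,0.5],[0.005,0.014,0.0006,0.0067,0.5],[0.005,0.014,0.0006,0.0067,0.5]]
  ]
}}

```text
clock: 8.78
position: [0.5626, 0.0196, 0.1423]
ee_rot: [0.304, -3.127, 0.002]
force: [-0.0, 0.2, -0.1]
width: 0.106
```

Run:
```python
from h import *
w=observe(); M=Rm(w['ee_rot']);print(w['clock'],w['position'],np.degrees(np.arctan2(M[1,0],M[0,0])),w['force'],w['width'])
im2,d2,p2=grab('scene'); cv2.imwrite('pics/scene7.png',cv2.resize(im2[115:185,285:375,::-1],None,fx=8,fy=8,interpolation=2))
im3,d3,p3=grab('top'); cv2.imwrite('pics/top7.png',cv2.resize(im3[140:190,340:385,::-1],None,fx=11,fy=11,interpolation=2))
```

```text
8.7833 [0.56258223 0.01955878 0.14225075] -168.89843396770468 [-0.00920842  0.19127319 -0.13584132] 0.1055220404668235
```

View pics/scene7.png

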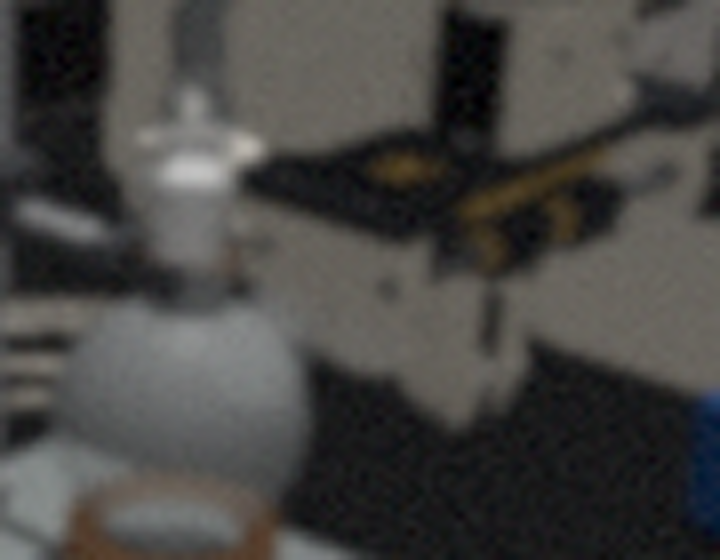

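View pics/top7.png

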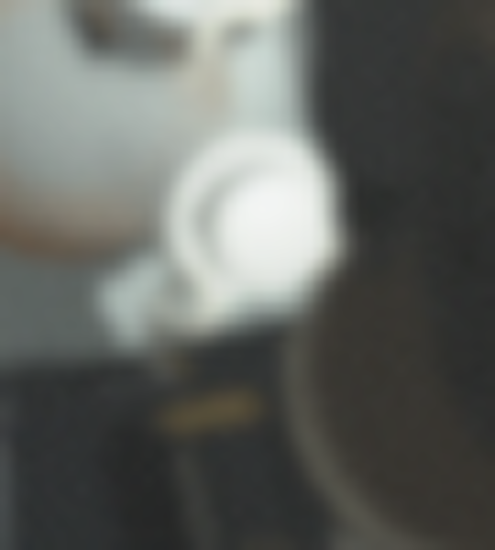

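Call:
{"fn": "step_arm", "kwargs": {
  "series": [
    [[0.005,0.002,0.0004,0.001,0],[0.005,0.004,0.0008,0.002,0],[0.005,0.006,0.0012,0.0029,0],[0.005,0.008,0.0016,0.0038,0],[0.005,0.01,0.002,0.0047,0]]
  ]
}}

```text
clock: 9.3
position: [0.5713, 0.0213, 0.1464]
ee_rot: [0.303, -3.124, 0.002]
force: [-2.9, -0.2, -2.4]
width: 0.106
```

Call:
{"fn": "step_arm", "kwargs": {
  "series": [
    [[0.005,0.003,0.0006,0.0014,0],[0.005,0.005,0.001,0.0024,0],[0.005,0.007,0.0014,0.0033,0],[0.005,0.009,0.0018,0.0042,0]]
  ]
}}

```text
clock: 9.63
position: [0.5811, 0.0232, 0.1509]
ee_rot: [0.303, -3.125, 0.002]
force: [-3.0, -0.5, -0.5]
width: 0.108
```

Call:
{"fn": "step_arm", "kwargs": {
  "series": [
    [[0.005,0.002,0.0004,0.001,0],[0.005,0.004,0.0008,0.0019,0],[0.005,0.006,0.0012,0.0028,0],[0.005,0.0075,0.0015,0.0035,0],[0.005,0.0085,0.0017,0.004,0]]
  ]
}}

```text
clock: 10.05
position: [0.5889, 0.0248, 0.1546]
ee_rot: [0.303, -3.123, 0.002]
force: [-5.2, -0.4, -0.1]
width: 0.108
```

Run:
```python
from h import *
w=observe(); print(w['clock'],w['position'],w['force'],w['width'],w['ft_torque'])
im3,d3,p3=grab('top'); np.savez('top8.npz',im=im3,P=pts(d3,p3));cv2.imwrite('pics/top8.png',cv2.resize(im3[140:190,340:385,::-1],None,fx=11,fy=11,interpolation=2))
```

```text
10.05 [0.58886059 0.02478125 0.15463204] [-5.21939659 -0.42175927 -0.11093538] 0.10764394219474767 [-0.19476872  1.2430609   0.04228839]
```

View pics/top8.png

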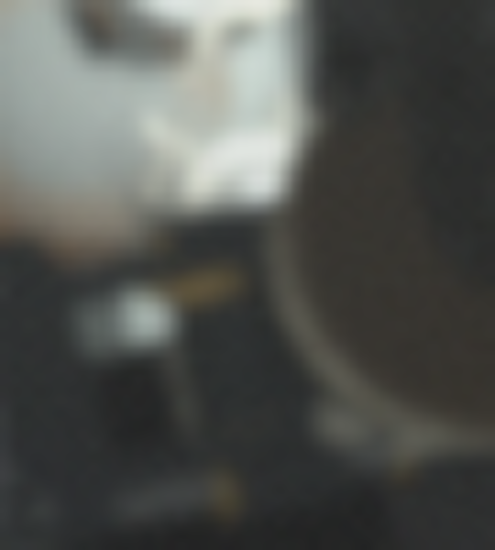

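Call:
{"fn": "step_arm", "kwargs": {
  "series": [
    [[0.005,0.002,0.0004,0.001,0],[0.005,0.003,0.0006,0.0014,0],[0.005,0.004,0.0008,0.0019,0]]
  ]
}}

```text
clock: 10.35
position: [0.589, 0.0248, 0.1549]
ee_rot: [0.302, -3.115, 0.003]
force: [-14.2, -3.1, -2.9]
width: 0.107
```

Call:
{"fn": "step_arm", "kwargs": {
  "series": [
    [[0.005,-0.001,-0.0002,-0.0005,0],[0.005,-0.001,-0.0002,-0.0005,0]]
  ]
}}

```text
clock: 10.52
position: [0.5881, 0.0246, 0.1543]
ee_rot: [0.302, -3.115, 0.003]
force: [0.5, 0.1, -0.2]
width: 0.105
```

Run:
```python
from h import *
w=observe(); print(w['clock'],w['position'],w['force'],w['width'],w['ft_torque'])
im2,d2,p2=grab('scene'); cv2.imwrite('pics/scene9.png',cv2.resize(im2[115:185,285:375,::-1],None,fx=8,fy=8,interpolation=2))
grab('wrist','wrist9.png')
```

```text
10.5167 [0.58808278 0.0246162  0.15426415] [ 0.53265279  0.08797924 -0.17190989] 0.10467645269255911 [ 0.06127793 -0.01945951  0.01731576]
```

View pics/scene9.png

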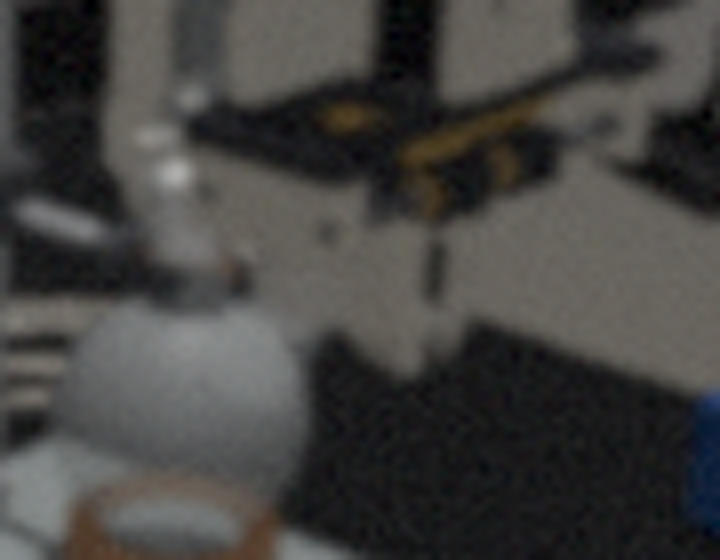

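View pics/wrist9.png

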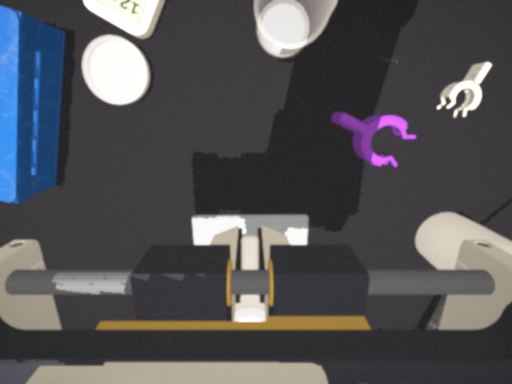

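Call:
{"fn": "step_arm", "kwargs": {
  "series": [
    [[0.015,0,0,0,0],[0.025,0,0,0,0],[0.035,0,0,0,0],[0.035,0,0,0,0],[0.035,-0.01,-0.002,0,0],[0.035,-0.025,-0.005,0,0],[0.035,-0.045,-0.009,0,0],[0.035,-0.07,-0.014,0,0],[0.035,-0.1,-0.02,0,0],[0.035,-0.13,-0.026,0.01,0],[0.035,-0.16,-0.032,0.02,0],[0.035,-0.18,-0.036,0.03,0],[0.035,-0.18,-0.036,0.03,0]]
  ],
  "squeeze": 10
}}

```text
clock: 11.7
position: [0.4054, -0.0123, 0.1859]
ee_rot: [0.3, -3.116, 0.003]
force: [0.8, -0.6, -0.5]
width: 0.379
```

Run:
```python
from h import *
w=observe(); print(w['clock'],w['position'],w['force'],w['width'])
im2,d2,p2=grab('scene'); np.savez('scene10.npz',im=im2,P=pts(d2,p2)); cv2.imwrite('pics/scene10.png',cv2.resize(im2[115:185,285:375,::-1],None,fx=8,fy=8,interpolation=2))
im3,d3,p3=grab('top'); np.savez('top10.npz',im=im3,P=pts(d3,p3));cv2.imwrite('pics/top10.png',cv2.resize(im3[130:190,330:390,::-1],None,fx=9.8,fy=9.8,interpolation=2))
K=np.array(p3['intrinsics'])
def proj(x): c=K@(Rm(p3['attitude']).T@(np.array(x)-np.array(p3['position'])));return (c[:2]/c[2]).round(1)
n=np.array([.633,.0335,.169]);t=np.radians(25);ps=np.radians(11.1);ex=np.array([np.cos(ps),np.sin(ps),0]);ez=np.array([0,0,1.]);nz=-np.sin(t)*ex+np.cos(t)*ez;ey=np.array([-np.sin(ps),np.cos(ps),0]);nx=np.cos(t)*ex+np.sin(t)*ez
C=lambda x,y,z:n+x*nx+y*ey+(z-.013)*nz
for nm,q in {'tailtop':(-.055,0,.030),'tailbot':(-.055,0,0),'tabfront':(-.024,0,.03),'tipL':(.024,.016,.026),'tipR':(.024,-.016,.026),'sideL':(0,.025,.026),'sideR':(0,-.025,.026)}.items(): print(nm,proj(C(*q)),((proj(C(*q))-[330,130])*9.8).round())
```

```text
11.7 [ 0.40535411 -0.0122543   0.18589355] [ 0.78107598 -0.56564308 -0.51003519] 0.3794623089729026
tailtop [365.9 179.2] [352. 482.]
tailbot [362.5 176.2] [318. 453.]
tabfront [364.5 168.3] [338. 375.]
tipL [356. 152.] [255. 216.]
tipR [367.7 149.5] [369. 191.]
sideL [353.8 161.3] [233. 307.]
sideR [372.1 157.4] [413. 269.]
```

View pics/scene10.png

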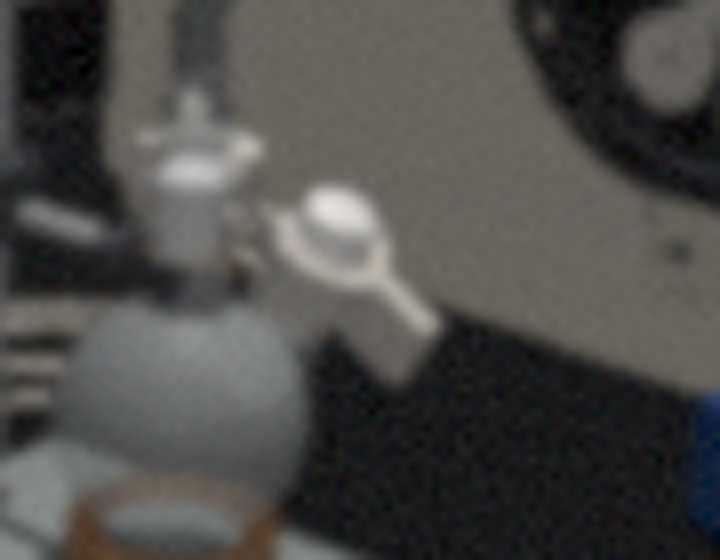

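View pics/top10.png

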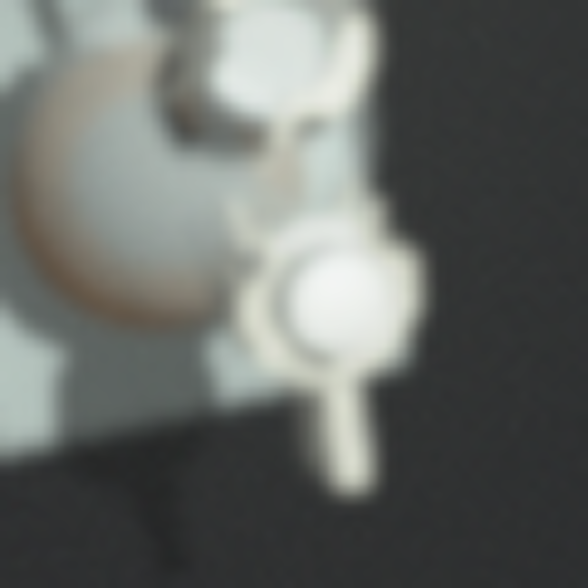

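Run:
```python
from h import *
a=np.load('top0.npz')['im'].astype(int);b=np.load('top10.npz')['im'].astype(int)
print('small diff',abs(a-b)[218:242,282:303].mean(),'bottle',abs(a-b)[155:195,258:292].mean())
w=observe();print(w['clock'],w['dq'].round(3),w['force'])
print(arm.sign_off())
```

```text
small diff 0.9007936507936508 bottle 0.7669117647058824
11.8 [-0.005  0.038 -0.005 -0.028 -0.001 -0.009  0.   ] [0.67335656 0.25474962 0.57889936]
the job is handed in; nothing more can be done
None
```

I gripped the large white clip by its tab and tilted it about 25° nose-up in the jaws by lowering its arms onto the beaker rim. I then pushed it along the side neck's x axis until it stopped hard, let go, backed the arm clear and handed the job in at about 11.8 s. No verdict was reported.

**Seating:** The clip stopped within about 1 mm of the home position I had worked out. The push force rose to about 14 N at the stop and fell to zero after I eased back 1 mm.

**Final pictures:** The clip's tab and tips lie where they should to within about 2 mm. The upper fork sits above the collars around the stopper, and the arm tips are no wider apart than before.

**Bystanders:** The small clip and wash bottle look unchanged between the first and last top pictures, and the arm was well clear at the end.

**What disagreed or was not checked:**
- The scene camera put the stopper about 1.5 px (3–4 mm) lower than expected. I relied on the top camera and the stated 169 mm height instead.
- In the last top picture the sides of the clip's ring lie about 1 px (2–3 mm) to the right of where they should be, while its tail lines up.
- I read forces only at the end of each move, so the snap itself was never recorded; the highest I saw before the stop was 5 N. I also did not pull back on the clip to test it.

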